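Post a spent battery through a pedal-lid collection box

ROBOT

A 6-joint arm with a two-finger parallel gripper is mounted at the origin on the work surface. World frame = base frame: x ahead of the robot, y to its left, z up, the work surface at z = 0. Lengths are in mm, angles in rad, forces in N, time in s.
With the tool pointing down it reaches from about 325 to 750 mm from the base axis. Payload 7.6 kg.
Tool frame: the origin (TCP) lies midway between the tips of the shut fingers; the grasp point (between the pads) lies 19 mm behind it; z points along the fingers, y is the line along which they close (so a half turn about z gives the same grasp; the last joint's range is limited). The gripper opens to 85 mm and grips with 20 to 120 N. Pads are 22 mm wide; open, the fingers measure 114 mm over their backs; the gripper's body (76 mm by 85 mm) begins 54 mm behind the grasp point. The pads swing forward as they close: fully open they stand 13 mm farther back than shut.
Start: joints at [1.257, 0.052, 1.401, -0, 1.689, -0.07], TCP at [126.713, 509.499, 231.323] pointing down, gripper open.
Joint ranges: [-2.9, 2.9], [-0.91, 2.17], [0.12, 2.37], [-1.06, 4.2], [0.26, 2.73], [-2.93, 2.93]. Speed limits (rad/s): [2.57, 2.57, 3.01, 3.14, 3.14, 3.14].

INTERFACE

Orientations are given as a rotation vector (axis times angle).
In Python, from workcell import readout, optics, manip gives the robot as it stands.
- The arm moves only by the shell command python3 -m crank 'ROWS' [OPENING] [FORCE]. ROWS is JSON, a list of rows, each a list of 2 entries, a list of its own where there are three numbers: the shift along the tool's x, y, z in cm, then the turn about the tool's z in degrees. In form: [[[x, y, z], roll], ...]. A call has exactly 8 rows; each row shifts and turns the commanded pose from where the row before left it, along the tool's axes as they then stand; what a row does not reach is not made up. A row lasts 1/12 s, in which the tool goes at most 41.7 mm and 7.16 degrees, less where a joint would pass 70% of its speed; a pose out of reach is approached as far as the arm can. A call is refused whole if a number of a shift passes 4.17 or a number of a turn 7.16, either way. A call with a gripper value outside its range is refused whole. OPENING is the finger opening in cm, from 0 to 8.54, set as the call begins (- or left out, the last holds). The fingers move at their own pace and stop on an object; FORCE is the grip in N (left out, the last holds). Time passes only in rows, so rows that do not move let the fingers close, or fill a call up. It gives the time, the measured TCP pose, the force, the opening and the grip force at its end, in the units of the state.
- readout.get_obs(): the state, without advancing time (a new reading comes with each control period).
- optics.grab_frame(name): name is "scene" or "top"; returns a dict with "image" (400x640x3 uint8, blue, green, red), "mtx" (3x3 intrinsics, pixels), "distortion" ([k1, k2, p1, p2, k3] as OpenCV has them; the pictures are not rectified), "extrinsics" (4x4, takes a point from camera to world coordinates). Camera axes: x right, y up, looking along -z (the intrinsics and any distortion apply to the point x, -y, -z); pixel columns grow to the right and rows downward; lengths in mm; the calibration is good to about 2 mm. A picture is of the moment at which its call begins. There is no depth.
- manip.close_job(): hands the job in; it is judged then, once.
The state is a dict: "time_s": time; "joint_positions": joint angles; "dq": joint speeds; "tau": joint torques, N m; "eef_pos": TCP position; "orientation": TCP orientation; "force": force on the tool from outside, world axes, zero at the start; "torque": the same for the moment, N m; "gripper_width": finger opening in mm; "gripper_force": force on a finger pad.
Only numpy, scipy, OpenCV 4.12 (cv2) and the standard library are available. Lean on these libraries where they do the work, as an engineer would, in place of code of your own. Each camera call takes 0.05 s, during which the arm holds its last target. There are 200 camera calls.

TASK

Lay the yellow spent battery crosswise on the sloping chute of the battery box, so that it rolls down and rests against the closed lid's front flap. Then press the box's pedal down until you feel it firm against its stop, without stamping on it, and keep it pressed there until the battery has dropped inside. Ease the pedal slowly back up so that the lid comes down shut without slamming, and leave the blue battery, the cup and the clock where they are.

Things in the scene. Friction and masses are not known exactly. Their poses are not given: they have to be found in the camera images.
- spent_mid (a point): Centre of the spent battery: a loose yellow cylinder with a black end band, 33 mm across, 61 mm long, 130 g, lying on a low dark wooden cradle. x runs along the battery's length; it rolls freely about x. On the cradle its centre is 21.5 mm above the desk. The cradle is a 5 mm plate with four 7 mm high blocks under the battery's ends; the middle 45 mm of the length is free for fingers from both sides.
- fresh_mid (a point): Centre of the blue fresh battery, same size, on an identical cradle; leave it alone. The two cradles may be swapped.
- battery_box: Fixed white and orange box, 210 mm long (x), 92 mm wide (y). Origin on the desk under its middle; x points from the pedal end (front) to the lid hinge end (rear), z up. On its front half (x -110 to 0 mm) is the open grey chute, 80 mm wide between 15 mm high side walls, sloping down 11 degrees towards +x. The rear half (x 0 to 100 mm) is the hollow bin under the lid, with its rim 114 mm above the desk. The inner floor is 6 mm above the desk.
- chute_mid (a point): Point on the chute's surface, midway between its side walls, 62 mm before the lid's front flap; about 93 mm above the desk; axes as battery_box. Good place to set the battery down, its length along y; let go, and it rolls towards +x and stops against the flap.
- pedal: Steel pedal lever hinged on the box's front, 58 mm above the desk (origin on the hinge); it points to -x of the box and carries a dark tread plate 44 mm long, 56 mm wide. Spring and lid push it up with roughly 4 N at first, 7 N near the end. It sinks until the tread meets a rubber-tipped stop, where the force rises steeply, about 9 N per mm. Never press it with more than 22 N.
- pedal_top (a point): Middle of the tread's upper surface, 77 mm from the pedal's hinge, about 66 mm above the desk when up. Moves with the pedal. Press here from above.
- lid (a joint): Opening angle of the orange lid, hinged at the rear of the box and linked to the pedal: 0 shut, growing as it rises, 2.6 times the pedal's angle, somewhere from 0.65 to 1.05 rad when the pedal is on its stop. Let go, it slams.
- stop: Stop under the tread: a dark nut, 20 mm across, fixed on the box's foot (origin at the nut's underside, 6 mm above the desk), with a rubber-tipped brass screw standing out of it. How far the screw stands out differs every time and is not given, so the tread's travel at its middle is anything from 20 to 31 mm: feel for it, and keep pressing lightly on it. It does not move when pressed.
- cup: Blue mug with a handle, 80 mm across, 60 mm tall, loose; origin at the centre of its underside. Leave alone.
- clock: Black round alarm clock, 90 mm across, 120 mm tall, loose; origin at the centre of its underside. Leave alone.
Mind the look-alikes: they are no part of the job. There is more than one size of the part that bears spent_mid; the job needs the largest.

How it is judged:
By the outcome, as a careful person would: the job done as asked, in the order asked, and still so for the second after the job is handed in, with the robot touching nothing.
It also fails if it takes over 67 s, if anything falls off the work surface, if the arm or the gripper's body presses on something with over 40 N, if the wrist force passes 120 N, or if a joint passes its speed limit or range.

## Working session

There is one attempt and no reset: what is moved stays moved. The work goes in short steps, Python scripts to look and compute and a shell command to move; the robot and the scene stay as the last step left them, time stands still between calls to the robot, and variables do not carry over. Pictures are saved under pics/ and viewed, at most 10 in all, crops included, and the job is handed in when it is done.

```bash
mkdir -p pics; ls; python3 - <<'E'
from workcell import readout, optics
import cv2,numpy as np
for n in ("scene","top"):
    f=optics.grab_frame(n); cv2.imwrite(f"pics/{n}0.png",f["image"]); np.savez(f"{n}0.npz",**{k:np.array(v) for k,v in f.items()})
    print(n,np.round(f["mtx"],1).tolist(),np.round(f["distortion"],3),np.round(f["extrinsics"],3).tolist())
print(readout.get_obs())
E
```

```text
pics
scene [[511.7, 0.0, 312.6], [0.0, 511.7, 201.7], [0.0, 0.0, 1.0]] [0.007 0.    0.    0.    0.   ] [[0.835, -0.469, 0.287, 868.826], [0.55, 0.711, -0.438, -457.668], [0.001, 0.524, 0.852, 1086.658], [0.0, 0.0, 0.0, 1.0]]
top [[413.2, 0.0, 325.6], [0.0, 413.2, 192.5], [0.0, 0.0, 1.0]] [0.031 0.    0.    0.    0.   ] [[0.028, 0.984, -0.177, 378.17], [-1.0, 0.029, 0.003, 51.836], [0.008, 0.176, 0.984, 1044.216], [0.0, 0.0, 0.0, 1.0]]
{'time_s': 0.1, 'joint_positions': array([ 1.25668293e+00,  5.27739031e-02,  1.40166063e+00,  5.89332492e-06,
        1.68863648e+00, -7.02919189e-02]), 'dq': array([-0.00182326, -0.00050477, -0.00134839,  0.0010371 , -0.00217148,
       -0.00024959]), 'tau': array([ 1.58381408e-03, -3.82585967e+01, -3.60983527e+01, -6.57067676e-05,
        4.84957360e-03, -7.17767648e-06]), 'eef_pos': array([126.62367012, 509.20150187, 230.53770031]), 'orientation': array([-3.82009674e-01, -3.11798933e+00,  2.27746986e-03]), 'force': array([-0.10364967,  0.54907903,  0.33445525]), 'torque': array([ 0.00057644,  0.00198252, -0.04398985]), 'gripper_force': 0.0, 'gripper_width': 85.15403385654557}
```

View pics/scene0.png

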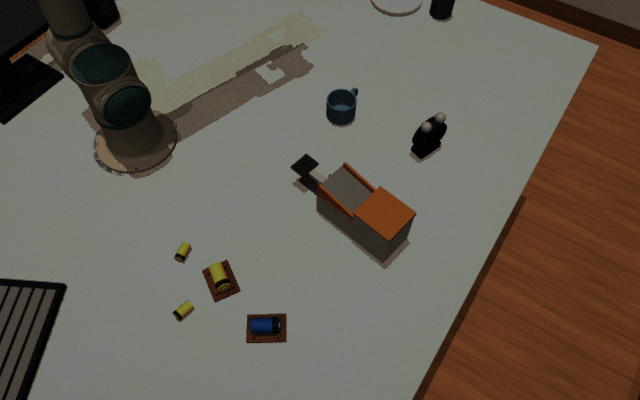

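View pics/top0.png

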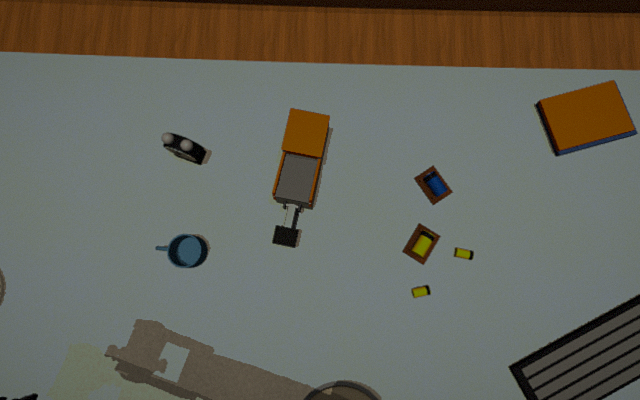

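The scene view shows a large yellow battery on a brown cradle at (218,276), with small loose yellow look-alikes at (183,252) and (183,310). In the top view these are (423,243), (463,253) and (421,291). The blue battery is at top (433,183), the box lid at (305,133), the chute at (297,180) and the tread at (286,236). The one on the cradle is the largest, so it fits the description. I'll confirm it with a crop and measure.

```bash
cat > h.py <<'E'
import numpy as np,cv2
def ray(f,uv):
    E=f["extrinsics"]; p=cv2.undistortPoints(np.float64(uv).reshape(-1,1,2),f["mtx"],f["distortion"])[:,0]
    d=np.c_[p[:,0],-p[:,1],-np.ones(len(p))]@E[:3,:3].T
    return E[:3,3],d
def onplane(f,uv,z):
    o,d=ray(f,uv); return o+d*((z-o[2])/d[:,2])[:,None]
def two(f,a,g,b):
    o,d=ray(f,a);p,e=ray(g,b);d=d[0];e=e[0]
    s=np.linalg.lstsq(np.c_[d,-e],p-o,rcond=None)[0]
    A=o+d*s[0];B=p+e*s[1]; return (A+B)/2,np.linalg.norm(A-B)
def blobs(f,lo,hi,roi=None,amin=30):
    h=cv2.cvtColor(f["image"],cv2.COLOR_BGR2HSV); m=cv2.inRange(h,np.array(lo),np.array(hi))
    if roi: k=np.zeros_like(m);x0,y0,x1,y1=roi;k[y0:y1,x0:x1]=1;m=m*k
    cs=cv2.findContours(m,cv2.RETR_EXTERNAL,cv2.CHAIN_APPROX_NONE)[0]
    return [c for c in cs if cv2.contourArea(c)>amin]
E
python3 - <<'E'
from h import *
np.set_printoptions(precision=1,suppress=True)
S=np.load("scene0.npz");T=np.load("top0.npz")
def show(n,f,lo,hi,z,roi,amin=30):
    for c in blobs(f,lo,hi,roi,amin):
        r=cv2.minAreaRect(c);b=cv2.boxPoints(r); M=cv2.moments(c);cen=[M['m10']/M['m00'],M['m01']/M['m00']]
        w=onplane(f,b,z)[:,:2]
        print(n,cv2.contourArea(c),"px",np.array(cen),"box",b.ravel(),"world cen",onplane(f,[cen],z)[0,:2],"corners",w.ravel(),"sides",np.linalg.norm(w[1]-w[0]),np.linalg.norm(w[2]-w[1]))
show("yellowT",T,(22,120,80),(35,255,255),21.5,(380,150,520,320))
show("yellowS",S,(22,120,80),(35,255,255),21.5,(150,220,300,350))
show("brownT",T,(0,80,40),(18,255,160),5,(390,150,470,280),100)
show("lidT",T,(8,180,120),(18,255,255),118,(260,90,345,220))
show("treadT",T,(0,0,0),(180,255,50),66,(262,220,310,260))
show("treadS",S,(0,0,0),(180,255,50),66,(285,145,325,195))
a=S["image"][225:330,150:300];b=T["image"][215:310,390:490]
c=T["image"][95:260,255:345]
s=S["image"][140:270,280:425]
R=lambda i,w,h:cv2.resize(i,(w,h),interpolation=cv2.INTER_CUBIC)
cv2.imwrite("pics/c1.png",np.hstack([np.vstack([R(a,400,280),R(b,400,320)]),R(c,300,600)][:2]))
cv2.imwrite("pics/c2.png",R(s,669,600))
E
```

```text
yellowT 97.0 px [419.5 291.6] box [412.  289.  425.2 285.7 427.3 294.2 414.1 297.5] world cen [ 325.8 -183.6] corners [ 331.5 -165.6  340.2 -197.4  320.5 -202.2  311.8 -170.4] sides 33.00867969307522 20.243113568767818
yellowT 91.0 px [462.7 253.3] box [455.1 255.8 457.1 247.8 470.2 251.1 468.2 259.1] world cen [ 420.3 -290.2] corners [ 413.8 -271.5  433.4 -277.   426.3 -308.9  406.9 -303.3] sides 20.303910052977248 32.637611123770434
yellowT 212.5 px [422.  245.3] box [411.6 249.7 421.4 233.9 432.5 240.8 422.6 256.6] world cen [ 436.8 -191.2] corners [ 425.2 -165.6  464.7 -190.3  448.5 -217.2  409.3 -192.4] sides 46.58918676126961 31.396710544808784
yellowS 94.5 px [183.7 307.5] box [175.5 309.4 187.1 299.7 191.9 305.4 180.3 315.1] world cen [ 424.3 -288.4] corners [ 412.4 -301.4  418.9 -270.9  436.1 -275.2  429.4 -305.5] sides 31.22601911715719 17.684993000071106
yellowS 161.5 px [216.6 271.5] box [208.4 265.1 218.5 261.3 224.9 278.3 214.8 282.1] world cen [ 430.5 -183.2] corners [ 405.  -181.3  418.2 -161.4  456.3 -186.1  443.2 -205.5] sides 23.882377902360496 45.43002446832172
ye
[... 367 characters left out ...]
2.8 -240.4  391.8 -197. ] sides 83.7184439286989 60.69579295632123
brownT 707.5 px [432.8 184.9] box [413.8 177.8 432.9 164.5 451.9 191.6 432.8 205. ] world cen [ 592.4 -225.1] corners [ 609.4 -176.5  646.3 -226.2  576.2 -273.5  540.2 -224.1] sides 61.86814017645917 84.51143554713839
treadT 402.0 px [285.8 235.2] box [272.  242.3 277.9 216.  300.3 221.  294.5 247.3] world cen [448.4 140.2] corners [430.9 171.8 493.5 161.1 483.2 107.3 420.8 118.6] sides 63.51132404765001 54.75676179800607
treadS 558.0 px [307.1 173.4] box [288.2 168.  307.7 151.8 335.1 184.7 315.6 201. ] world cen [469.2 127. ] corners [421.9 114.8 434.2 182.1 543.4 136.3 529.5  72.6] sides 68.4211953870169 118.46733765606096
```

View pics/c1.png

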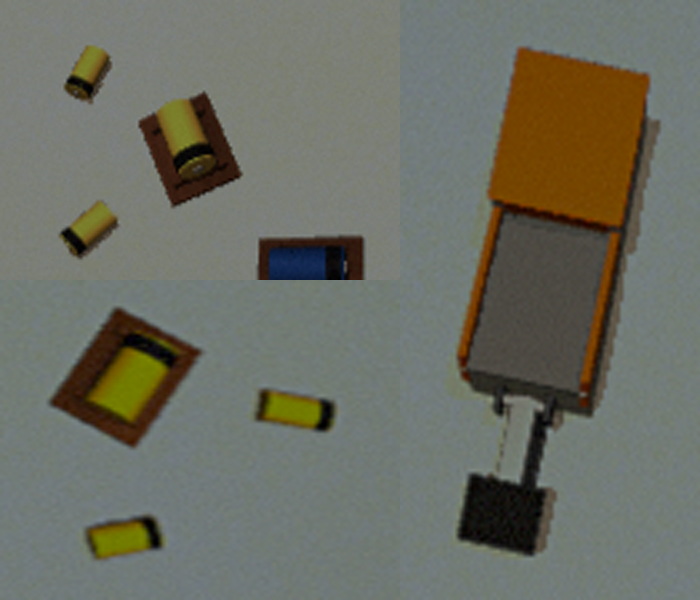

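View pics/c2.png

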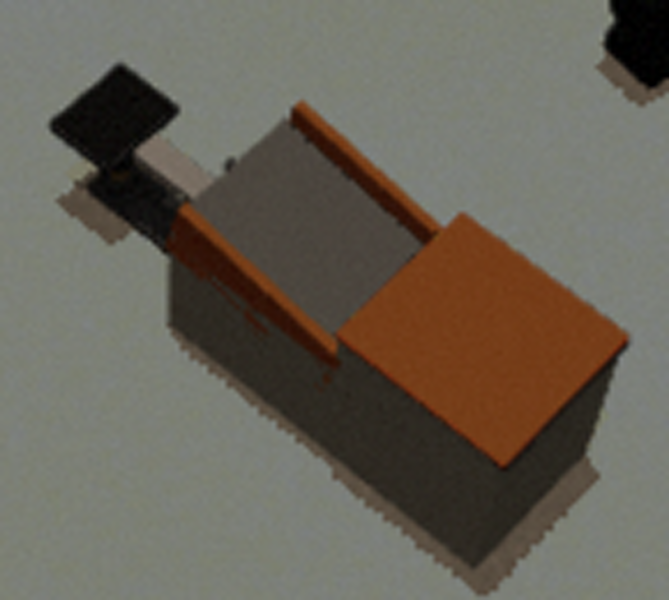

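The crops confirm it: the cradle-borne yellow battery is clearly about 1.6x the size of the two loose ones. Next I triangulate the lid and tread corners read from the crops, and the cradle.

```bash
python3 - <<'E'
from h import *
np.set_printoptions(precision=1,suppress=True)
S=np.load("scene0.npz");T=np.load("top0.npz")
L={"rl":((416.3,213.7),(290.4,107.9)),"rr":((388.8,241),(330,115.1)),"fr":((353.3,213),(321,157.7)),"fl":((379.9,186.1),(282,150.8))}
P={"ol":((306,154.1),(272.4,243.5)),"or":((290.8,167.1),(295.5,247.6)),"il":((318.6,163.2),(276,225.1)),"ir":((303.4,176.2),(299.1,229.8))}
for n,D in (("lid",L),("tread",P)):
    X=[]
    for k,(a,b) in D.items():
        p,e=two(S,[a],T,[b]);X.append(p);print(n,k,p,e)
    print("mean",np.mean(X,0))
    X=np.array(X)
    ax=(X[0]+X[1]-X[2]-X[3])/2 if n=="lid" else (X[2]+X[3]-X[0]-X[1])/2
    la=X[0]-X[1]+ (X[3]-X[2] if n=="lid" else X[2]-X[3])
    print("len",np.linalg.norm(ax),"w",np.linalg.norm(la)/2,"yaw",np.degrees(np.arctan2(ax[1],ax[0])),np.degrees(np.arctan2(-la[0],la[1])))
# cradles in both views at z=5
for n,f,roi in (("T",T,(390,210,450,275)),("S",S,(195,255,245,305))):
    c=max(blobs(f,(0,80,20),(18,255,170),roi,50),key=cv2.contourArea)
    h=cv2.convexHull(c); b=cv2.boxPoints(cv2.minAreaRect(h)); q=cv2.approxPolyDP(h,4,True)[:,0]
    w=onplane(f,q,5)[:,:2]; W=w.astype(np.float32)
    full=onplane(f,h[:,0],5)[:,:2].astype(np.float32); print(n,q.tolist(),w.ravel(),"rect",cv2.minAreaRect(full))
E
```

```text
lid rl [747.2 139.7 114.8] 3.825298711637943
lid rr [730.2  45.3 119.5] 3.1382202516625157
lid fr [629.4  64.7 113.6] 6.829102158809285
lid fl [643.4 156.4 115.7] 8.852080488501642
mean [687.5 101.6 115.9]
len 103.95690795832803 w 94.3423940201657 yaw -10.005525259430069 -9.462222680999629
tread ol [430.9 173.6  62.3] 6.7583117741355405
tread or [422.8 118.7  64.9] 6.934001464072242
tread il [473.8 166.5  64.7] 5.280629776109687
tread ir [464.6 111.7  67.4] 6.972915927318719
mean [448.  142.6  64.8]
len 42.970913600316756 w 55.56898175180941 yaw -9.397937848510876 -8.970669443624748
T [[419, 224], [439, 236], [423, 264], [403, 251]] [ 490.8 -188.5  462.1 -238.1  391.8 -197.   422.2 -147.8] rect ((442.56256103515625, -192.59649658203125), (60.26366424560547, 83.49463653564453), 59.21925735473633)
S [[226, 260], [239, 291], [214, 301], [202, 270]] [ 423.6 -144.6  495.5 -188.5  463.6 -237.6  393.4 -194.6] rect ((444.9591369628906, -190.94003295898438), (61.969661712646484, 85.8414535522461), 59.50752258300781)
```

Heights (lid 116, tread 65 mm), the tread at 43x56 mm and the cradle at 60x84 mm all agree with what is given.

- Battery: about (443.5, -192), axis at -30.7°
- Box: yaw about -9.6°, origin about (638, 110)
- chute_mid: about (577, 120, 93)
- pedal_top: about (448, 142.6)

I'll move over the battery now.

```bash
cat > d.py <<'E'
# usage: d.py x y z headingOfToolY(deg): remaining shift in tool axes (cm) and roll (deg)
import sys,numpy as np
from scipy.spatial.transform import Rotation as R
from workcell import readout
o=readout.get_obs();x,y,z,h=map(float,sys.argv[1:]);M=R.from_rotvec(o["orientation"]).as_matrix()
now=np.degrees(np.arctan2(M[1,1],M[0,1]));t=now-h
print("t",round(o["time_s"],2),"pos",o["eef_pos"].round(1),"heady",now.round(2),"F",o["force"].round(1),"w",round(o["gripper_width"],1),"gf",round(o["gripper_force"],1),"tilt",M[:,2].round(3),"j1,j6",o["joint_positions"][[0,5]].round(2))
print("tool shift cm",(M.T@(np.array([x,y,z])-o["eef_pos"])/10).round(2),"roll",((t+180)%360-180).round(2))
E
python3 -m crank '[[[-2.4,-1.7,0],0],[[-2.4,-1.7,0],0],[[-2.4,-1.7,0],0],[[-2.4,-1.7,0],0],[[-2.4,-1.7,0],0],[[-2.4,-1.7,0],0],[[-2.4,-1.7,0],0],[[-2.4,-1.7,0],0]]'
python3 -m crank '[[[-2.4,-1.7,0],0],[[-2.4,-1.7,0],0],[[-2.4,-1.7,0],0],[[-2.4,-1.7,0],0],[[-2.4,-1.7,0],0],[[-2.4,-1.7,0],0],[[-2.4,-1.7,0],0],[[-2.4,-1.7,0],0]]'
python3 -m crank '[[[-0.6,-2.1,0],0],[[-0.6,-2.1,0],0],[[-0.6,-2.1,0],0],[[-0.6,-2.1,0],0],[[-0.6,-2.1,0],0],[[-0.6,-2.1,0],0],[[-0.6,-2.1,0],0],[[-0.6,-2.1,0],0]]'
python3 -m crank '[[[-0.6,-2.1,0],0],[[-0.6,-2.1,0],0],[[-0.6,-2.1,0],0],[[-0.6,-2.1,0],0],[[-0.6,-2.1,0],0],[[-0.6,-2.1,0],0],[[-0.6,-2.1,0],0],[[-0.6,-2.1,0],0]]'
python3 -m crank '[[[0,0,1.2],2.1],[[0,0,1.2],2.1],[[0,0,1.2],2.1],[[0,0,1.2],2.1],[[0,0,1.2],2.1],[[0,0,1.2],2.1],[[0,0,1.2],2.1],[[0,0,1.2],2.1]]'
python3 d.py 443.5 -192 70 59.3
```

```text
time_s: 0.77
eef_pos: [280.7, 329.9, 231.0]
orientation: [-0.382, -3.118, 0.001]
force: [0.9, 0.6, 0.1]
gripper_width: 84.9
gripper_force: 0.0
time_s: 1.43
eef_pos: [434.3, 151.5, 231.0]
orientation: [-0.382, -3.118, 0.0]
force: [-0.8, 1.0, 1.3]
gripper_width: 85.1
gripper_force: 0.0
time_s: 2.1
eef_pos: [439.4, -22.8, 230.9]
orientation: [-0.382, -3.118, -0.0]
force: [-0.3, -0.1, 0.1]
gripper_width: 84.9
gripper_force: 0.0
time_s: 2.77
eef_pos: [445.5, -197.4, 230.8]
orientation: [-0.382, -3.118, -0.001]
force: [0.1, 0.3, 0.7]
gripper_width: 85.3
gripper_force: 0.0
time_s: 3.43
eef_pos: [445.5, -196.2, 134.3]
orientation: [-0.836, -3.027, -0.0]
force: [-0.1, 0.7, -0.9]
gripper_width: 85.3
gripper_force: 0.0
t 3.43 pos [ 445.5 -196.2  134.3] heady 59.13 F [-0.1  0.7 -0.9] w 85.3 gf 0.0 tilt [-0.001  0.    -1.   ] j1,j6 [-0.49 -1.52]
tool shift cm [0.38 0.26 6.43] roll -0.17
```

```bash

python3 -m crank '[[[0.05,0.03,1],0],[[0.05,0.03,1],0],[[0.05,0.03,1],0],[[0.05,0.03,1],0],[[0.05,0.03,1],0],[[0.05,0.04,1],0],[[0.05,0.04,1],0],[[0.03,0.03,1],0]]' >/dev/null
python3 -m crank '[[[0,0,1],0],[[0,0,1],0],[[0,0,0.9],0],[[0,0,0.7],0],[[0,0,0.5],0],[[0,0,0.2],0],[[0,0,0],0],[[0,0,0],0]]'
python3 d.py 443.5 -192 11 59.3
python3 -m crank '[[[0,0,0],0],[[0,0,0],0],[[0,0,0],0],[[0,0,0],0],[[0,0,0],0],[[0,0,0],0],[[0,0,0],0],[[0,0,0],0]]' 2.8 30
python3 -m crank '[[[0,0,0],0],[[0,0,0],0],[[0,0,0],0],[[0,0,0],0],[[0,0,0],0],[[0,0,0],0],[[0,0,0],0],[[0,0,0],0]]'
python3 d.py 443.5 -192 11 59.3
```

```text
time_s: 4.77
eef_pos: [444.1, -192.3, 12.6]
orientation: [0.833, 3.028, -0.0]
force: [0.0, -0.0, 0.2]
gripper_width: 85.7
gripper_force: 0.0
t 4.77 pos [ 444.1 -192.3   12.6] heady 59.23 F [ 0.  -0.   0.2] w 85.7 gf 0.0 tilt [ 0.001 -0.    -1.   ] j1,j6 [-0.49 -1.52]
tool shift cm [ 0.07 -0.    0.16] roll -0.07
time_s: 5.43
eef_pos: [444.0, -192.2, 12.6]
orientation: [0.833, 3.029, 0.0]
force: [-0.8, 0.8, 5.1]
gripper_width: 31.9
gripper_force: 29.9
time_s: 6.1
eef_pos: [444.0, -192.2, 12.6]
orientation: [0.833, 3.029, 0.0]
force: [-1.0, 1.5, 6.0]
gripper_width: 31.9
gripper_force: 30.0
t 6.1 pos [ 444.  -192.2   12.6] heady 59.23 F [-1.   1.5  6. ] w 31.9 gf 30.0 tilt [ 0. -0. -1.] j1,j6 [-0.49 -1.52]
tool shift cm [ 0.06 -0.01  0.16] roll -0.07
```

```bash

python3 -m crank '[[[0,0,-0.2],0],[[0,0,-0.5],0],[[0,0,-1],0],[[0,0,-1.5],0],[[0,0,-2],0],[[0,0,-2.5],0],[[0,0,-2.5],0],[[0,0,-2.5],0]]'
python3 d.py 577 120 200 -9.6
python3 - <<'E'
from workcell import optics
import cv2
a=optics.grab_frame("scene")["image"];b=optics.grab_frame("top")["image"]
cv2.imwrite("pics/lift.png",cv2.hconcat([cv2.resize(a[180:340,130:290],(400,400)),cv2.resize(b[170:330,350:510],(400,400))]))
E
```

```text
time_s: 6.77
eef_pos: [443.6, -192.1, 141.0]
orientation: [0.834, 3.029, -0.0]
force: [0.7, -0.8, -1.3]
gripper_width: 32.0
gripper_force: 29.9
t 6.77 pos [ 443.6 -192.1  141. ] heady 59.23 F [ 0.7 -0.8 -1.3] w 32.0 gf 29.9 tilt [ 0. -0. -1.] j1,j6 [-0.49 -1.52]
tool shift cm [ 4.5  33.65 -5.9 ] roll 68.83
```

View pics/lift.png

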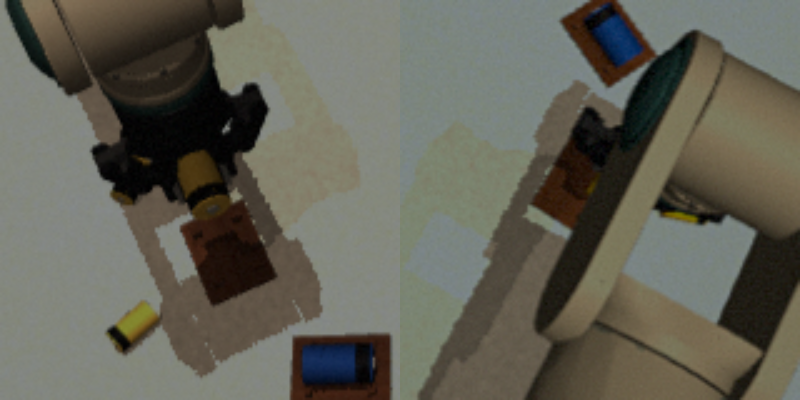

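Battery is held between the fingers (left panel, 205,185) and the cradle is empty. I'll carry it to the chute.

```bash

python3 -m crank '[[[0.28,2.1,-0.5],0],[[0.28,2.1,-0.6],0],[[0.28,2.1,-0.6],0],[[0.28,2.1,-0.6],0],[[0.28,2.1,-0.6],0],[[0.28,2.1,-0.6],0],[[0.28,2.1,-0.6],0],[[0.28,2.1,-0.6],0]]' >/dev/null
python3 -m crank '[[[0.28,2.1,-0.2],0],[[0.28,2.1,-0.2],0],[[0.28,2.1,-0.2],0],[[0.28,2.1,-0.2],0],[[0.28,2.1,-0.2],0],[[0.28,2.1,-0.2],0],[[0.28,2.1,0],0],[[0.28,2.1,0],0]]' >/dev/null
python3 -m crank '[[[0,0,0],4.3],[[0,0,0],4.3],[[0,0,0],4.3],[[0,0,0],4.3],[[0,0,0],4.3],[[0,0,0],4.3],[[0,0,0],4.3],[[0,0,0],4.3]]' >/dev/null
python3 -m crank '[[[0,0,0.6],4.3],[[0,0,0.6],4.3],[[0,0,0.6],4.3],[[0,0,0.6],4.3],[[0,0,0.6],4.3],[[0,0,0.6],4.3],[[0,0,0.6],4.3],[[0,0,0.6],4.3]]' >/dev/null
python3 d.py 577 120 125 -9.6
```

```text
t 9.53 pos [576.7 119.3 149.1] heady -9.78 F [ 0.3  0.3 -1.3] w 31.1 gf 30.1 tilt [-0.002 -0.    -1.   ] j1,j6 [0.14 0.31]
tool shift cm [0.08 0.02 2.41] roll -0.18
```

```bash

python3 -m crank '[[[0.04,0.02,0.6],0],[[0.04,0,0.6],0],[[0,0,0.6],0],[[0,0,0.6],0],[[0,0,0.6],0],[[0,0,0.5],0],[[0,0,0.2],0],[[0,0,0],0]]' >/dev/null
python3 d.py 577 120 102.5 -9.6
python3 - <<'E'
from workcell import optics
import cv2
a=optics.grab_frame("scene")["image"];b=optics.grab_frame("top")["image"]
cv2.imwrite("pics/pl.png",cv2.hconcat([cv2.resize(a[120:260,280:420],(400,400)),cv2.resize(b[90:230,230:370],(400,400))]))
E
```

```text
t 10.2 pos [577.2 120.1 112.5] heady -9.56 F [ 0.2 -0.6 -1. ] w 31.8 gf 30.1 tilt [-0.001 -0.    -1.   ] j1,j6 [0.14 0.31]
tool shift cm [-0.01 -0.02  1.  ] roll 0.04
```

View pics/pl.png

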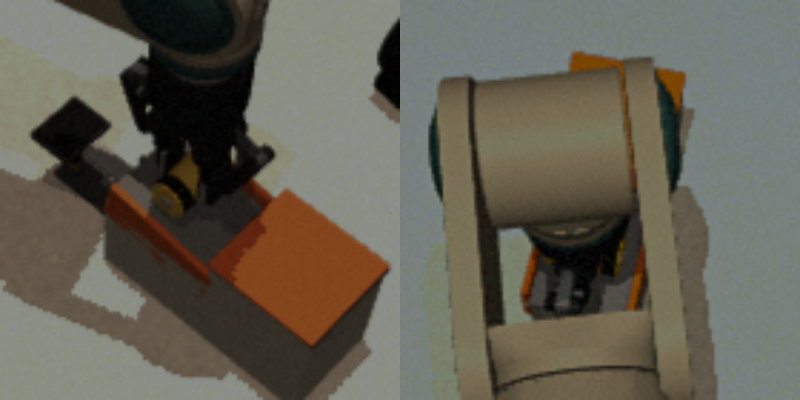

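The battery hangs crosswise over the chute between the walls (left panel, 175,190). I'll lower it slowly.

```bash

python3 -m crank '[[[0,0,0.2],0],[[0,0,0.2],0],[[0,0,0.15],0],[[0,0,0.1],0],[[0,0,0.1],0],[[0,0,0.1],0],[[0,0,0],0],[[0,0,0],0]]' 
python3 -m crank '[[[0,0,0.05],0],[[0,0,0.05],0],[[0,0,0.05],0],[[0,0,0.05],0],[[0,0,0],0],[[0,0,0],0],[[0,0,0],0],[[0,0,0],0]]'
```

```text
time_s: 10.97
eef_pos: [577.5, 120.2, 104.8]
orientation: [-2.399, -2.028, -0.0]
force: [-0.3, 0.4, -1.5]
gripper_width: 32.0
gripper_force: 30.1
time_s: 11.63
eef_pos: [577.6, 120.2, 102.8]
orientation: [-2.399, -2.028, -0.0]
force: [-0.5, 0.2, -1.6]
gripper_width: 31.8
gripper_force: 30.1
```

```bash

python3 -m crank '[[[0,0,0.05],0],[[0,0,0.05],0],[[0,0,0],0],[[0,0,0],0],[[0,0,0],0],[[0,0,0],0],[[0,0,0],0],[[0,0,0],0]]' 
python3 -m crank '[[[0,0,0.05],0],[[0,0,0.05],0],[[0,0,0],0],[[0,0,0],0],[[0,0,0],0],[[0,0,0],0],[[0,0,0],0],[[0,0,0],0]]'
```

```text
time_s: 12.3
eef_pos: [577.6, 120.2, 101.8]
orientation: [-2.399, -2.028, -0.0]
force: [-0.4, 0.2, -0.6]
gripper_width: 32.0
gripper_force: 30.1
time_s: 12.97
eef_pos: [577.5, 120.2, 100.8]
orientation: [-2.399, -2.028, -0.0]
force: [-0.4, -1.1, -1.3]
gripper_width: 31.7
gripper_force: 30.1
```

```bash

python3 -m crank '[[[0,0,0.05],0],[[0,0,0.05],0],[[0,0,0],0],[[0,0,0],0],[[0,0,0],0],[[0,0,0],0],[[0,0,0],0],[[0,0,0],0]]' 
python3 -m crank '[[[0,0,0],0],[[0,0,0],0],[[0,0,0],0],[[0,0,0],0],[[0,0,0],0],[[0,0,0],0],[[0,0,0],0],[[0,0,0],0]]' 4.8
```

```text
time_s: 13.63
eef_pos: [577.7, 120.2, 100.4]
orientation: [2.399, 2.028, 0.001]
force: [-3.2, 0.3, 5.7]
gripper_width: 31.7
gripper_force: 30.6
time_s: 14.3
eef_pos: [577.5, 120.2, 99.8]
orientation: [-2.399, -2.028, -0.0]
force: [-0.4, 0.1, 0.0]
gripper_width: 48.4
gripper_force: 0.1
```

```bash

python3 -m crank '[[[0,0,-0.3],0],[[0,0,-0.4],0],[[0,0,-0.6],0],[[0,0,-0.8],0],[[0,0,-1],0],[[0,0,-1.5],0],[[0,0,-2],0],[[0,0,-2],0]]' 
python3 -m crank '[[[0,0,-1],0],[[0,-2,0],0],[[0,-3,0],0],[[0,-3,0],0],[[0,-3,0],0],[[0,-2,0],0],[[0,0,0],0],[[0,0,0],0]]' 0
python3 d.py 448 142.6 90 -9.6
python3 - <<'E'
from workcell import optics
import cv2
a=optics.grab_frame("scene")["image"];b=optics.grab_frame("top")["image"]
cv2.imwrite("pics/rel.png",cv2.hconcat([cv2.resize(a[120:260,280:420],(400,400)),cv2.resize(b[90:230,230:370],(400,400))]))
E
```

```text
time_s: 14.97
eef_pos: [577.4, 120.2, 187.4]
orientation: [2.399, 2.028, 0.0]
force: [-0.1, -0.1, -0.4]
gripper_width: 48.0
gripper_force: 0.0
time_s: 15.63
eef_pos: [449.1, 142.0, 196.6]
orientation: [2.398, 2.029, 0.003]
force: [0.5, -0.5, -0.4]
gripper_width: 0.1
gripper_force: 0.0
t 15.63 pos [449.1 142.  196.6] heady -9.52 F [ 0.5 -0.5 -0.4] w 0.1 gf 0.0 tilt [ 0.002  0.    -1.   ] j1,j6 [0.23 0.39]
tool shift cm [ 0.04 -0.14 10.66] roll 0.08
```

View pics/rel.png

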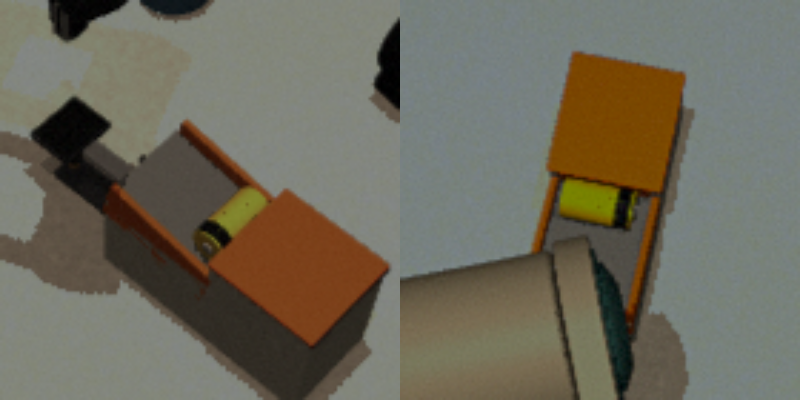

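The battery rests crosswise against the flap (left panel 232,220; right panel 598,203). Next is the pedal: approach, touch, then press slowly.

```bash

python3 -m crank '[[[0.04,-0.1,1.5],0],[[0,-0.04,2],0],[[0,0,2],0],[[0,0,2],0],[[0,0,2],0],[[0,0,1.5],0],[[0,0,0.7],0],[[0,0,0],0]]'
python3 -m crank '[[[0,0,0.2],0],[[0,0,0.2],0],[[0,0,0.2],0],[[0,0,0.1],0],[[0,0,0.1],0],[[0,0,0.1],0],[[0,0,0.1],0],[[0,0,0.1],0]]'
python3 d.py 448 142.6 48 -9.6
```

```text
time_s: 16.4
eef_pos: [447.6, 141.9, 77.0]
orientation: [-2.398, -2.027, 0.005]
force: [-0.6, -0.4, -0.9]
gripper_width: 0.2
gripper_force: 0.0
time_s: 17.07
eef_pos: [448.1, 142.5, 67.8]
orientation: [2.399, 2.028, 0.0]
force: [0.4, 0.2, 0.3]
gripper_width: -0.1
gripper_force: 0.0
t 17.07 pos [448.1 142.5  67.8] heady -9.56 F [0.4 0.2 0.3] w -0.1 gf 0.0 tilt [ 0.  0. -1.] j1,j6 [0.23 0.4 ]
tool shift cm [ 0.01 -0.01  1.98] roll 0.04
```

```bash

python3 -m crank '[[[0,0,0.1],0],[[0,0,0.1],0],[[0,0,0.1],0],[[0,0,0.1],0],[[0,0,0.1],0],[[0,0,0.1],0],[[0,0,0.1],0],[[0,0,0.1],0]]'
python3 -m crank '[[[0,0,0.12],0],[[0,0,0.12],0],[[0,0,0.12],0],[[0,0,0.12],0],[[0,0,0.12],0],[[0,0,0.12],0],[[0,0,0.12],0],[[0,0,0.06],0]]'
```

```text
time_s: 17.73
eef_pos: [447.9, 142.5, 60.3]
orientation: [-2.398, -2.028, 0.0]
force: [-4.2, -0.4, 5.8]
gripper_width: -0.3
gripper_force: 3.3
time_s: 18.4
eef_pos: [448.1, 142.5, 51.4]
orientation: [-2.399, -2.028, -0.0]
force: [-2.4, -0.4, 6.9]
gripper_width: 0.1
gripper_force: 3.5
```

```bash

python3 -m crank '[[[0,0,0.06],0],[[0,0,0.06],0],[[0,0,0.06],0],[[0,0,0.06],0],[[0,0,0.06],0],[[0,0,0.06],0],[[0,0,0.05],0],[[0,0,0],0]]'
python3 -m crank '[[[0,0,0.05],0],[[0,0,0.05],0],[[0,0,0.05],0],[[0,0,0],0],[[0,0,0],0],[[0,0,0],0],[[0,0,0],0],[[0,0,0],0]]'
```

```text
time_s: 19.07
eef_pos: [448.5, 142.4, 47.5]
orientation: [2.399, 2.028, 0.001]
force: [-2.4, -1.4, 6.4]
gripper_width: -0.0
gripper_force: 3.5
time_s: 19.73
eef_pos: [448.6, 142.4, 46.2]
orientation: [2.398, 2.028, 0.002]
force: [-1.9, -1.3, 5.9]
gripper_width: 0.1
gripper_force: 3.5
```

```bash

python3 -m crank '[[[0,0,0.04],0],[[0,0,0.04],0],[[0,0,0.04],0],[[0,0,0],0],[[0,0,0],0],[[0,0,0],0],[[0,0,0],0],[[0,0,0],0]]'
```

```text
time_s: 20.4
eef_pos: [448.8, 142.4, 45.1]
orientation: [2.398, 2.028, 0.003]
force: [-2.0, -1.2, 6.5]
gripper_width: 0.1
gripper_force: 3.5
```

```bash
g(){ python3 -c "
from workcell import readout;import sys;o=readout.get_obs();print(o['time_s'].__round__(2),o['eef_pos'][2].round(1),o['force'].round(1));sys.exit(o['force'][2]>10)"; }
python3 -m crank '[[[0,0,0.05],0],[[0,0,0.05],0],[[0,0,0],0],[[0,0,0],0],[[0,0,0],0],[[0,0,0],0],[[0,0,0],0],[[0,0,0],0]]' >/dev/null; g &&
python3 -m crank '[[[0,0,0.05],0],[[0,0,0.05],0],[[0,0,0],0],[[0,0,0],0],[[0,0,0],0],[[0,0,0],0],[[0,0,0],0],[[0,0,0],0]]' >/dev/null; g &&
python3 -m crank '[[[0,0,0.05],0],[[0,0,0.05],0],[[0,0,0],0],[[0,0,0],0],[[0,0,0],0],[[0,0,0],0],[[0,0,0],0],[[0,0,0],0]]' >/dev/null; g &&
python3 -m crank '[[[0,0,0.05],0],[[0,0,0.05],0],[[0,0,0],0],[[0,0,0],0],[[0,0,0],0],[[0,0,0],0],[[0,0,0],0],[[0,0,0],0]]' >/dev/null; g
```

```text
21.07 44.2 [-1.1 -1.   7.5]
21.07 44.2 [-1.1 -1.   7.5]
21.07 44.2 [-1.1 -1.   7.5]
21.07 44.2 [-1.1 -1.   7.5]False
False
False
False
```

```bash
g(){ python3 -c "
from workcell import readout;import sys;o=readout.get_obs();print(o['time_s'].__round__(2),o['eef_pos'][2].round(1),o['force'].round(1));sys.exit(int(o['force'][2]>10))"; }
python3 -m crank '[[[0,0,0.05],0],[[0,0,0.05],0],[[0,0,0],0],[[0,0,0],0],[[0,0,0],0],[[0,0,0],0],[[0,0,0],0],[[0,0,0],0]]' >/dev/null; g &&
python3 -m crank '[[[0,0,0.05],0],[[0,0,0.05],0],[[0,0,0],0],[[0,0,0],0],[[0,0,0],0],[[0,0,0],0],[[0,0,0],0],[[0,0,0],0]]' >/dev/null && g &&
python3 -m crank '[[[0,0,0.05],0],[[0,0,0.05],0],[[0,0,0],0],[[0,0,0],0],[[0,0,0],0],[[0,0,0],0],[[0,0,0],0],[[0,0,0],0]]' >/dev/null && g &&
python3 -m crank '[[[0,0,0.05],0],[[0,0,0.05],0],[[0,0,0],0],[[0,0,0],0],[[0,0,0],0],[[0,0,0],0],[[0,0,0],0],[[0,0,0],0]]' >/dev/null && g
```

```text
21.73 43.3 [-0.1 -1.2  6.9]
22.4 42.5 [-0.3 -2.3  8.7]
23.07 42.1 [-3.3 -2.5 13. ]
```

Firm on the stop: 13 N, rising steeply. I'll hold and look.

```bash
python3 -m crank '[[[0,0,0.03],0],[[0,0,0],0],[[0,0,0],0],[[0,0,0],0],[[0,0,0],0],[[0,0,0],0],[[0,0,0],0],[[0,0,0],0]]'
python3 - <<'E'
from workcell import optics
import cv2
a=optics.grab_frame("scene")["image"];b=optics.grab_frame("top")["image"]
cv2.imwrite("pics/open.png",cv2.hconcat([cv2.resize(a[120:260,280:420],(400,400)),cv2.resize(b[90:230,230:370],(400,400))]))
E
```

```text
time_s: 23.73
eef_pos: [449.5, 142.3, 42.0]
orientation: [2.397, 2.027, 0.004]
force: [-3.2, -3.1, 14.4]
gripper_width: -0.1
gripper_force: 7.2
```

View pics/open.png

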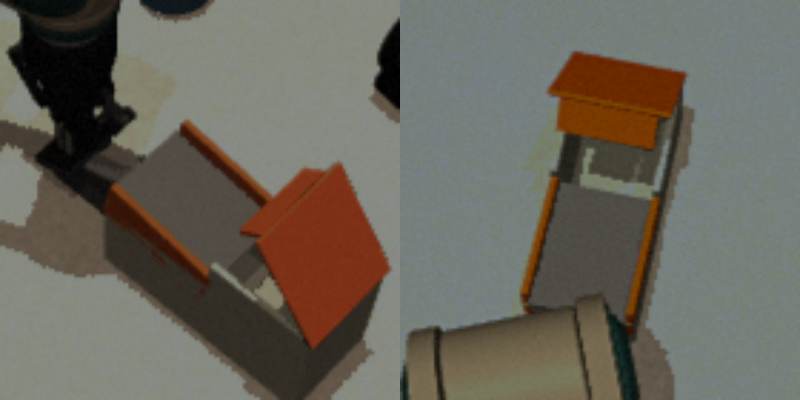

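The lid is open and the chute is empty, so the battery has dropped in. I'll hold a moment longer, then ease up slowly.

```bash
python3 -m crank '[[[0,0,0],0],[[0,0,0],0],[[0,0,0],0],[[0,0,0],0],[[0,0,0],0],[[0,0,0],0],[[0,0,0],0],[[0,0,0],0]]' | grep -E "eef|force:"
python3 -m crank '[[[0,0,-0.04],0],[[0,0,-0.04],0],[[0,0,-0.04],0],[[0,0,-0.04],0],[[0,0,-0.04],0],[[0,0,-0.04],0],[[0,0,-0.04],0],[[0,0,-0.04],0]]'| grep -E "eef|force:"
python3 -m crank '[[[0,0,-0.04],0],[[0,0,-0.04],0],[[0,0,-0.04],0],[[0,0,-0.04],0],[[0,0,-0.04],0],[[0,0,-0.04],0],[[0,0,-0.04],0],[[0,0,-0.04],0]]'| grep -E "eef|force:"
python3 -m crank '[[[0,0,-0.04],0],[[0,0,-0.04],0],[[0,0,-0.04],0],[[0,0,-0.04],0],[[0,0,-0.04],0],[[0,0,-0.04],0],[[0,0,-0.04],0],[[0,0,-0.04],0]]'| grep -E "eef|force:"
python3 -m crank '[[[0,0,-0.04],0],[[0,0,-0.04],0],[[0,0,-0.04],0],[[0,0,-0.04],0],[[0,0,-0.04],0],[[0,0,-0.04],0],[[0,0,-0.04],0],[[0,0,-0.04],0]]'| grep -E "eef|force:"
python3 -m crank '[[[0,0,-0.04],0],[[0,0,-0.04],0],[[0,0,-0.04],0],[[0,0,-0.04],0],[[0,0,-0.04],0],[[0,0,-0.04],0],[[0,0,-0.04],0],[[0,0,-0.04],0]]'| grep -E "eef|force:"
```

```text
eef_pos: [449.5, 142.4, 42.0]
force: [-3.5, -3.7, 13.2]
gripper_force: 7.2
eef_pos: [449.0, 142.4, 44.1]
force: [-0.8, -1.6, 6.9]
gripper_force: 3.4
eef_pos: [448.5, 142.4, 47.1]
force: [-2.9, -0.6, 6.1]
gripper_force: 3.5
eef_pos: [448.2, 142.5, 50.1]
force: [-2.2, -0.6, 6.8]
gripper_force: 3.5
eef_pos: [447.9, 142.5, 53.1]
force: [-3.6, -0.6, 6.4]
gripper_force: 3.4
eef_pos: [447.8, 142.5, 56.3]
force: [-4.9, -1.2, 5.4]
gripper_force: 3.4
```

```bash

python3 -m crank '[[[0,0,-0.03],0],[[0,0,-0.03],0],[[0,0,-0.03],0],[[0,0,-0.03],0],[[0,0,-0.03],0],[[0,0,-0.03],0],[[0,0,-0.03],0],[[0,0,-0.03],0]]'| grep -E "eef|force:"
python3 -m crank '[[[0,0,-0.03],0],[[0,0,-0.03],0],[[0,0,-0.03],0],[[0,0,-0.03],0],[[0,0,-0.03],0],[[0,0,-0.03],0],[[0,0,-0.03],0],[[0,0,-0.03],0]]'| grep -E "eef|force:"
python3 -m crank '[[[0,0,-0.02],0],[[0,0,-0.02],0],[[0,0,-0.02],0],[[0,0,-0.02],0],[[0,0,-0.02],0],[[0,0,-0.02],0],[[0,0,-0.02],0],[[0,0,-0.02],0]]'| grep -E "eef|force:"
python3 -m crank '[[[0,0,-0.02],0],[[0,0,-0.02],0],[[0,0,-0.02],0],[[0,0,-0.02],0],[[0,0,-0.02],0],[[0,0,-0.02],0],[[0,0,-0.02],0],[[0,0,-0.02],0]]'| grep -E "eef|time|force:"
```

```text
eef_pos: [447.8, 142.5, 58.6]
force: [-4.0, 0.8, 5.7]
gripper_force: 3.3
eef_pos: [447.9, 142.5, 61.1]
force: [-4.2, 0.2, 6.6]
gripper_force: 3.2
eef_pos: [447.9, 142.5, 62.7]
force: [-3.6, -0.0, 6.2]
gripper_force: 3.1
time_s: 30.5
eef_pos: [448.0, 142.5, 64.3]
force: [-4.0, -0.0, 5.8]
gripper_force: 3.0
```

```bash

python3 -m crank '[[[0,0,-0.02],0],[[0,0,-0.02],0],[[0,0,-0.02],0],[[0,0,-0.02],0],[[0,0,-0.02],0],[[0,0,-0.02],0],[[0,0,-0.02],0],[[0,0,-0.02],0]]'| grep -E "eef|force:"
python3 -m crank '[[[0,0,-0.02],0],[[0,0,-0.02],0],[[0,0,-0.02],0],[[0,0,-0.02],0],[[0,0,-0.02],0],[[0,0,-0.02],0],[[0,0,-0.02],0],[[0,0,-0.02],0]]'| grep -E "eef|force:"
python3 -m crank '[[[0,0,-0.02],0],[[0,0,-0.02],0],[[0,0,-0.02],0],[[0,0,-0.02],0],[[0,0,-0.02],0],[[0,0,-0.02],0],[[0,0,-0.02],0],[[0,0,-0.02],0]]'| grep -E "eef|force:"
```

```text
eef_pos: [448.2, 142.4, 66.0]
force: [-1.7, -0.1, 5.5]
gripper_force: 2.6
eef_pos: [447.9, 142.4, 66.6]
force: [-0.2, 1.1, 1.0]
gripper_force: 0.0
eef_pos: [448.0, 142.4, 68.5]
force: [-0.7, 0.3, -0.0]
gripper_force: 0.0
```

Contact was lost gently at about 66 mm. I'll raise the arm and check.

```bash

python3 -m crank '[[[0,0,-0.3],0],[[0,0,-0.8],0],[[0,0,-1.5],0],[[0,0,-2],0],[[0,0,-2.5],0],[[0,0,-2.5],0],[[0,0,-2],0],[[0,0,-1],0]]'
python3 -m crank '[[[0,-1,0],0],[[0,-1,0],0],[[0,-1,0],0],[[0,0,0],0],[[0,0,0],0],[[0,0,0],0],[[0,0,0],0],[[0,0,0],0]]' >/dev/null
python3 - <<'E'
from workcell import optics
import cv2
a=optics.grab_frame("scene")["image"];b=optics.grab_frame("top")["image"]
cv2.imwrite("pics/end.png",cv2.hconcat([cv2.resize(a[20:350,140:470],(400,400)),cv2.resize(b[50:350,140:500],(400,400))]))
E
```

```text
time_s: 33.17
eef_pos: [449.0, 142.6, 198.3]
orientation: [2.397, 2.027, 0.007]
force: [-0.0, 0.1, 0.2]
gripper_width: -0.0
gripper_force: 0.0
```

View pics/end.png

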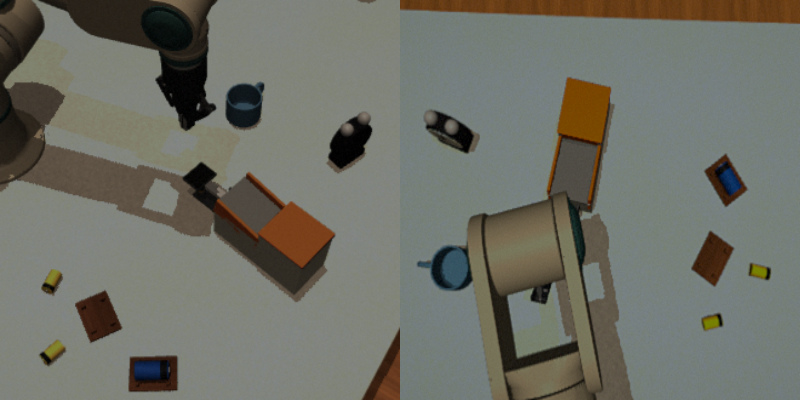

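The lid is shut, the chute and the yellow cradle are empty, the blue battery, cup and clock are in place, and the robot is clear of everything. I'll hand it in.

```bash
python3 -c "
from workcell import manip; print(manip.close_job())"
```

```text
the job is handed in; nothing more can be done
None
```

The job is handed in: the yellow battery rolled to the flap and dropped into the box, the pedal was held on its stop at 13–14 N and eased back up, the lid is shut, and the blue battery, cup and clock were left alone, with about 34 s of the 67 s used.

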